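# Open the lift-and-slide hatch of the umbrella maker's parts chest

## Robot

A 6-joint arm with a two-finger parallel gripper is mounted at the origin on the work surface. World frame = base frame: x ahead of the robot, y to its left, z up, the work surface at z = 0. Lengths are in m, angles in degrees, forces in N, time in s.
With the tool pointing down it reaches from about 0.4 to 0.825 m from the base axis. Payload 7 kg.
Tool frame: the origin (TCP) lies midway between the tips of the shut fingers; the grasp point (between the pads) lies 19 mm behind it (ctrl.hold_point_z is the distance from the TCP to the grasp point, in m); z points along the fingers, y is the line along which they close (so a half turn about z gives the same grasp; the last joint's range is limited). The gripper opens to 88 mm and grips with 3 to 60 N. Pads are 19 mm wide; open, the fingers measure 130 mm over their backs; the gripper's body (78 mm by 193 mm) begins 47 mm behind the grasp point.
Start: joints at [-52.305, 20.546, 0.682, 0, -70.136, -16.507], TCP at [0.244, -0.629, 0.227] pointing down, gripper open.
Joint ranges: [-176.03, 176.03], [-82.01, 121.73], [-58.28, 71.71], [-173.87, 95.51], [-174.79, -0.11], [-173.66, 173.66]. Speed limits (degrees/s): [136.94, 136.94, 172.46, 180, 180, 180].

## Interface

Orientations are given as [roll, pitch, yaw] about the fixed x, y, z axes, in that order (R = Rz(yaw) Ry(pitch) Rx(roll)).
In Python, from plant import ctrl gives the robot as it stands.
- The arm moves only by the tool apply_moves, never from a script. Its argument "deltas" is a list of rows, each an object with "fingers": the finger opening in mm, from 0 to 87.6; "delta_pos": the shift along the tool's x, y, z in mm, a list of three; "angular": the turn, a rotation vector about the tool's x, y, z in degrees, a list of three. A call has 1 to 10 rows; each row is the pose to reach, as a shift and turn from the pose commanded when the call began, along the tool's axes at that moment; what a row does not reach only later rows make up. A row lasts 1/10 s, in which the tool goes at most 50 mm and 8.59 degrees, less where a joint would pass 70% of its speed; a pose out of reach is approached as far as the arm can. A call with a gripper value outside its range is refused whole. The fingers move at their own pace and stop on an object; the grip force is fixed at half the most. Time passes only in rows, so rows that repeat a pose let the fingers close. It gives the time, the measured TCP pose, the force, the opening and the grip force at its end, in the units of the state.
- ctrl.get_obs(): the state, without advancing time (a new reading comes with each control period).
- ctrl.snapshot(name): name is "scene" or "top" or "wrist"; returns the picture (480x640x3 uint8, red, green, blue); there is no depth.
- ctrl.camera_params(name): a dict with "fx", "fy", "cx", "cy" (pixels), "dist_coeffs" ([k1, k2, p1, p2, k3] as OpenCV has them; the pictures are not rectified), "cam_to_world" (4x4, takes a point from camera to world coordinates); the wrist camera has in their place "mount" (4x4, takes a point from camera to tool coordinates, whose origin is the TCP and whose axes are the flange's). Camera axes: x right, y up, looking along -z (the intrinsics and any distortion apply to the point x, -y, -z); pixel columns grow to the right and rows downward; lengths in m; the calibration is good to about 2 mm. A picture is of the moment at which its call begins: read the wrist's pose just before it. camera_params takes no time and is no camera call.
- ctrl.close_job(): hands the job in; it is judged then, once.
The state is a dict: "clock": time; "joint_pos": joint angles; "qvel": joint speeds; "tau": joint torques, N m; "tool_pos": TCP position; "orientation": TCP orientation; "force": force on the tool from outside, world axes, zero at the start; "moment": the same for the moment, N m; "opening": finger opening in m; "gripper_force": force on a finger pad.
Only numpy, scipy, OpenCV 4.12 (cv2) and the standard library are available. Lean on these libraries where they do the work, as an engineer would, in place of code of your own. Each camera call takes 0.05 s, during which the arm holds its last target. There are 200 camera calls.

## Task

Open the parts chest: take the hatch by its handle, lift it up out of its recess, slide it along its channels over the deck until it is up against the stop at the far end (a finger's width short will do), and leave it lying flat on the deck so that the well is fully uncovered. Leave the other things on the bench and on the chest where they are.

Things in the scene. Friction and masses are not known exactly. Their poses are not given: they have to be found in the camera images.
- chest: Fixed wooden parts chest, 196 mm wide (its x), 418 mm long (its y), turned up to 0.45 rad about z. Origin at bench level under the middle of the channels. The hatch slides along chest +y, from the well (y below 0) over the deck (top at z = 70 mm, y = -7 to 160 mm) to the stop wall at y = 160 mm. Beyond it an end shelf, top at z = 70 mm, y = 175 to 245 mm, carries the tin
- seat (a point): Centre of the hatch's seat, at chest x = 0, y = -80, z = 60 mm: a ledge round the well's 132 x 122 mm mouth, at the bottom of a 156 (x) x 146 (y) mm recess, 10 mm below the deck
- channel_end (a point): Point on the deck, at chest x = 0, y = 90, z = 70 mm, where the hatch's origin comes when it lies on the deck against the stop. The channels: side walls at chest x = +-78 mm with inward aluminium lips (underside z = 92, top z = 100 mm, reaching in to x = +-62 mm) along well and deck, so the hatch cannot come out upward
- hatch: Loose plywood hatch, 148 (x) x 140 (y) x 10 mm, 0.25 to 0.5 kg, axes parallel to the chest's. Origin: centre of its underside. At the start it lies on the seat (within 2 mm), top flush with the deck, so it cannot slide until lifted 10 mm; at 22 mm of lift it meets the lips. Side play in the channels about 4 mm each way
- hatch_grip (a point): Middle of the hatch's steel bar handle, 55 mm above the hatch's underside (115 mm above the bench at the start). The bar is 90 mm long along the hatch's x, 14 mm wide (y), 14 mm high, on a 12 mm thick foot near each end (at x = +-38 mm), free space under it between the feet: grip it across its width from above
- tin: the flat closed steel tin standing on the chest's end shelf, 90 x 45 x 40 mm; origin centre of its underside. A bystander
- jar: glass jar with a steel lid standing on the bench on the far side of the chest from the robot, 64 mm across, 85 mm tall; origin centre of its underside. A bystander
- crook: dark wooden umbrella crook handle lying on the bench between chest and robot, about 200 mm long, 22 mm thick, J-shaped; origin in the straight part at bench level. A bystander
- hammer: hammer with a wooden handle lying along x on the bench to the right (-y) of the chest; origin on its underside. A bystander
- drill: green and black cordless drill standing on its battery to the left of the chest, 210 mm tall; origin centre of its underside. A bystander
- partsbox: small open steel box on the bench to the left of the chest, beside the big white tray, 90 x 130 x 40 mm; origin centre of its underside. A bystander
Mind the look-alikes: they are no part of the job. Leave any purple, red or turquoise look-alike of the hatch alone.

How it is judged (in metres and radians):
On the way:
1. the hatch is lifted off its seat, out of the recess (z of hatch in the frame of chest above 0.068 m and y of hatch in the frame of chest below 0 m), for 0.1 s.
At the end, for the whole second after the job is handed in: The hatch lies flat (within 0.05 rad) and at rest on the deck (underside within 4 mm of it), within about 18 mm of the stop (its centre at chest y above 72 mm), so that the well is fully uncovered; the bystanders have not been moved by more than 30 mm at any time (y of hatch in the frame of chest above 0.072 m and z of hatch in the frame of chest between 0.066 and 0.074 m and angle between hatch's own z axis and vertical below 0.05 rad and linear speed of hatch below 0.02 m/s); the robot touches nothing.
It fails at once if a bystander (tin, jar, crook, hammer, drill or parts box) is moved by more than 30 mm (distance of any of tin, jar, crook, hammer, drill, partsbox from where it was at the start of the episode above 0.03 m).
It also fails if it takes over 34 s, if anything falls off the work surface, if the arm or the gripper's body presses on something with over 40 N, if the wrist force passes 120 N, or if a joint passes its speed limit or range.

## Working session

There is one attempt and no reset: what is moved stays moved. The work goes in short steps, Python scripts to look and compute and a tool call to move; the robot and the scene stay as the last step left them, time stands still between calls to the robot, and variables do not carry over. Pictures are saved under pics/ and viewed, at most 10 in all, crops included, and the job is handed in when it is done.

Besides the shell and the picture viewer there is one more tool, called as name(argument=value, ...), one argument or row to a line, values as JSON. apply_moves: Moves the arm, as the interface text tells. Its arguments: {"type":"object","properties":{"deltas":{"type":"array"}},"required":["deltas"]}

```bash
mkdir -p pics; python3 - <<'E'
from plant import ctrl
import cv2
for n in("scene","top"):
    cv2.imwrite(f"pics/{n}0.png",ctrl.snapshot(n)[:,:,::-1])
    print(n,ctrl.camera_params(n))
print(ctrl.camera_params("wrist"),ctrl.hold_point_z)
o=ctrl.get_obs();print(o)
E
```

```text
scene {'fx': 458.5170747733352, 'fy': 458.5170747733352, 'cx': 312.04348443637303, 'cy': 243.08973625934377, 'dist_coeffs': array([0.03966577, 0.        , 0.        , 0.        , 0.        ]), 'cam_to_world': array([[-0.86380027, -0.40117745,  0.30480444,  0.9206673 ],
       [ 0.50357761, -0.7067613 ,  0.49688838,  0.60093948],
       [ 0.01608357,  0.58270501,  0.81252458,  1.15764872],
       [ 0.        ,  0.        ,  0.        ,  1.        ]])}
top {'fx': 510.05635920764047, 'fy': 510.05635920764047, 'cx': 321.98239613181386, 'cy': 235.30698092174748, 'dist_coeffs': array([-0.0150071,  0.       ,  0.       ,  0.       ,  0.       ]), 'cam_to_world': array([[ 7.51277857e-03,  9.86664169e-01, -1.62595743e-01,
         2.81854089e-01],
       [-9.99971739e-01,  7.45864263e-03, -9.43387662e-04,
        -5.55811621e-02],
       [ 2.81936736e-04,  1.62598235e-01,  9.86692320e-01,
         1.64059252e+00],
       [ 0.00000000e+00,  0.00000000e+00,  0.00000000e+00,
         1.00000000e+00]])}
{'fx': 365.75135315701345, 'fy': 365.75135315701345, 'cx': 319.27724376657255, 'cy': 243.13859
[... 429 characters left out ...]
00000000e+00]])} 0.0188
{'clock': 0.1, 'joint_pos': array([-5.23073152e+01,  2.05865355e+01,  6.38304088e-01, -1.88501878e-02,
       -7.01363801e+01, -1.65072681e+01]), 'qvel': array([ 0.01953049, -0.01497259,  0.04698648,  0.10916581,  0.01912394,
       -0.0153259 ]), 'tau': array([-1.15058112e-03, -5.84164917e+01,  2.93750507e+01,  7.01559484e+00,
        1.00993115e-02, -6.34136882e-05]), 'tool_pos': array([ 0.24375482, -0.62896669,  0.2257164 ]), 'orientation': array([ 1.79913840e+02, -7.05264109e-03, -1.58820996e+02]), 'force': array([-0.28595193, -0.36594695,  0.0042251 ]), 'moment': array([ 0.01204589, -0.06056636,  0.02960594]), 'gripper_force': 0.0, 'opening': 0.08755232197547706}
```

View pics/top0.png

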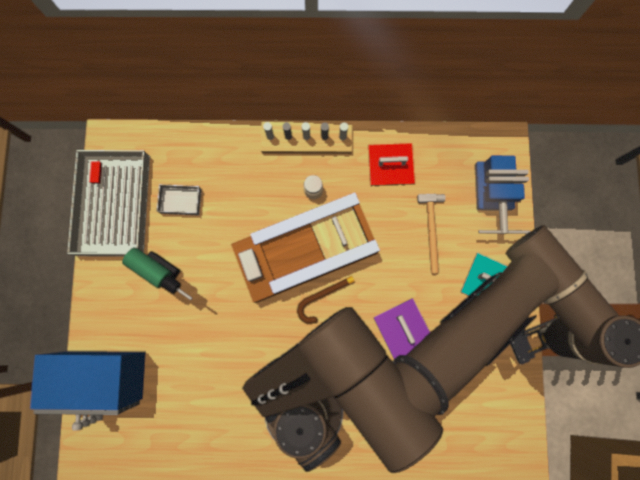

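View pics/scene0.png

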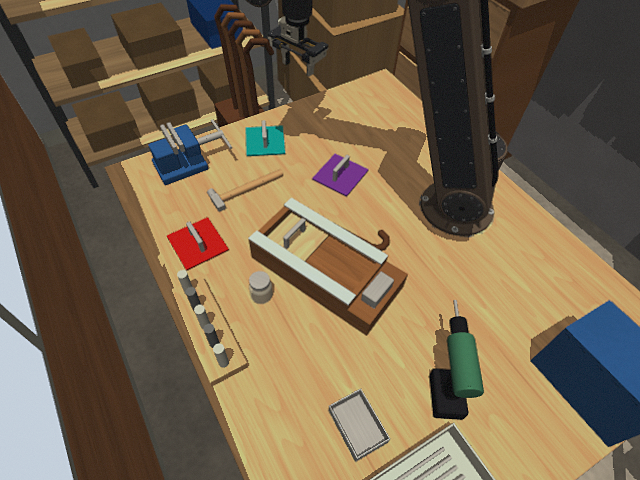

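Top view: chest tilted, with the hatch and bar handle at about (340,232), tin on the end shelf at (250,265), jar (313,186), crook (320,298). The scene view agrees. I'll zoom in to measure the chest.

```bash
python3 - <<'E'
import cv2
a=cv2.imread("pics/top0.png")[185:305,225:385]
cv2.imwrite("pics/topc.png",cv2.resize(a,None,fx=5,fy=5,interpolation=cv2.INTER_CUBIC))
E
```

```text
(no output)
```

View pics/topc.png

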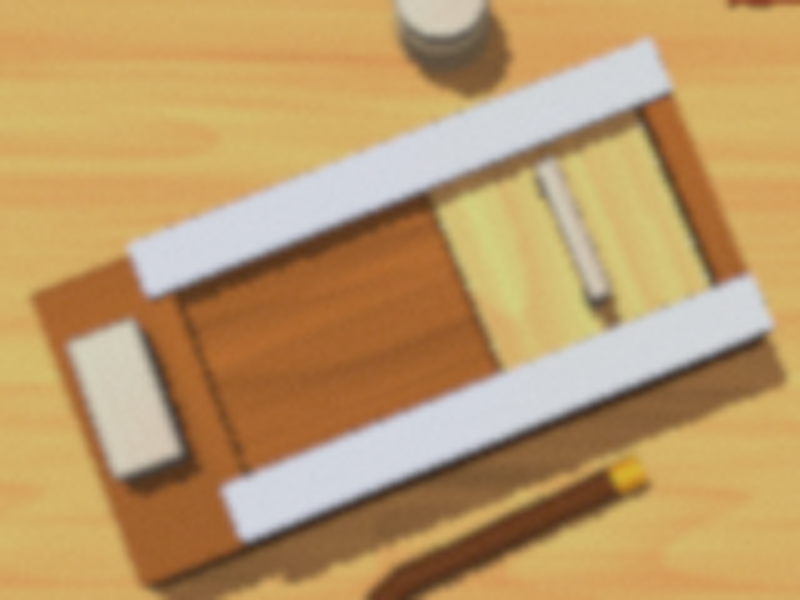

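```bash
cat > h.py <<'E'
import numpy as np, cv2
from plant import ctrl
def unproj(name,px,z,T=None):
    p=ctrl.camera_params(name); T=p["cam_to_world"] if T is None else T
    K=np.array([[p["fx"],0,p["cx"]],[0,p["fy"],p["cy"]],[0,0,1]])
    n=cv2.undistortPoints(np.float64(px).reshape(-1,1,2),K,p["dist_coeffs"])[:,0]
    d=np.c_[n[:,0],-n[:,1],-np.ones(len(n))]@T[:3,:3].T
    o=T[:3,3]; return o+d*((z-o[2])/d[:,2])[:,None]
E
python3 - <<'E'
from h import *
f=lambda c,z:unproj("top",(np.float64(c)+.5)/5-.5+[225,185],z)
L=f([(650,38),(672,92),(130,243),(152,297),(752,275),(773,327),(222,487),(244,540)],.1)
print(L.round(4))
d=L[[2,3,6,7]]-L[[0,1,4,5]]; print(np.linalg.norm(d,axis=1),np.degrees(np.arctan2(-d[:,0],d[:,1])))
yaw=np.arctan2(-d[:,0],d[:,1]).mean()
R=np.array([[np.cos(yaw),-np.sin(yaw)],[np.sin(yaw),np.cos(yaw)]])
l=L[:,:2]@R
ox=l[:,0].mean(); oy=l[[2,3,6,7],1].mean()-.175
print("widths",(l[:,0]-ox).round(4),(l[:,1]-oy).round(4))
o=R@[ox,oy]; print("origin",o,"yaw",np.degrees(yaw))
H=f([(542,160),(560,160),(608,295),(590,300)],.122)
H2=((H[:,:2]-o)@R); print("handle chest",H2.round(4), H.mean(0))
D=f([(180,292),(246,470),(432,203),(500,372)],.07); print("deck",((D[:,:2]-o)@R).round(4))
C=f([(33,297),(145,588)],.07); print("shelf",((C[:,:2]-o)@R).round(4))
for y in(-.08,.09): print(y,o+R@[0,y],np.linalg.norm(o+R@[0,y]))
E
```

```text
[[ 0.6721 -0.1544  0.1   ]
 [ 0.6379 -0.1679  0.1   ]
 [ 0.5406  0.1647  0.1   ]
 [ 0.5073  0.1502  0.1   ]
 [ 0.5236 -0.2163  0.1   ]
 [ 0.4917 -0.2288  0.1   ]
 [ 0.3918  0.1046  0.1   ]
 [ 0.3601  0.0906  0.1   ]]
[0.3450659  0.34384832 0.34697649 0.34549415] [22.40542632 22.32481121 22.33766951 22.39125932]
widths [ 0.0982  0.0614  0.098   0.0617 -0.0627 -0.097  -0.0625 -0.0972] [-0.1702 -0.1697  0.1748  0.1741 -0.171  -0.1704  0.176   0.1751]
origin [ 0.51652024 -0.03430597] yaw 22.36479159157133
handle chest [[ 0.0478 -0.0768]
 [ 0.0437 -0.0869]
 [-0.0438 -0.0824]
 [-0.0426 -0.0712]] [ 0.5478744  -0.10719713  0.122     ]
deck [[ 0.0637  0.1589]
 [-0.0551  0.1606]
 [ 0.0574 -0.0076]
 [-0.0572 -0.0072]]
shelf [[ 0.0949  0.245 ]
 [-0.0993  0.2438]]
-0.08 [ 0.54696041 -0.10828838] 0.5575769583094655
0.09 [0.48227504 0.04892423] 0.48475024252779086
```

```bash
cat >> h.py <<'E'
from scipy.spatial.transform import Rotation as Ro
YAW=np.radians(22.365); O=np.array([.5165,-.0343])
RC=np.array([[np.cos(YAW),-np.sin(YAW)],[np.sin(YAW),np.cos(YAW)]])
def delta(world,yaw=-157.635):
    o=ctrl.get_obs(); R=Ro.from_euler("xyz",o["orientation"],degrees=True)
    w=(R.inv()*Ro.from_euler("xyz",[180,0,yaw],degrees=True)).as_rotvec(degrees=True)
    return (R.inv().apply(np.array(world)-o["tool_pos"])*1000).round(1),w.round(2)
def tochest(p): return np.r_[RC.T@(np.array(p)[:2]-O),p[2]]
E
python3 -c "
from h import *
print(delta([.547,-.1083,.2]))"
```

```text
(array([-470.9,  375.9,   26.2]), array([ 0.09, -0.01, -1.19]))
```

apply_moves(
  deltas=[
    {"fingers": 87,"delta_pos": [-16,13,0],"angular": [0,0,0]},
    {"fingers": 87,"delta_pos": [-47,38,0],"angular": [0,0,0]},
    {"fingers": 87,"delta_pos": [-82,66,0],"angular": [0,0,-1.2]},
    {"fingers": 87,"delta_pos": [-118,94,0],"angular": [0,0,-1.2]},
    {"fingers": 87,"delta_pos": [-153,122,0],"angular": [0,0,-1.2]},
    {"fingers": 87,"delta_pos": [-188,150,0],"angular": [0,0,-1.2]},
    {"fingers": 87,"delta_pos": [-223,178,0],"angular": [0,0,-1.2]},
    {"fingers": 87,"delta_pos": [-258,206,0],"angular": [0,0,-1.2]},
    {"fingers": 87,"delta_pos": [-293,234,0],"angular": [0,0,-1.2]},
    {"fingers": 87,"delta_pos": [-320,255,0],"angular": [0,0,-1.2]},
  ],
)

```text
clock: 1.1
tool_pos: [0.4508, -0.2737, 0.2265]
orientation: [180.0, 0.0, -157.6]
force: [-0.1, -1.0, 0.3]
opening: 0.0873
gripper_force: 0.0
```

```bash
python3 -c "
from h import *
print(delta([.547,-.1083,.2]),ctrl.get_obs()['tool_pos'],ctrl.get_obs()['clock'])"
```

```text
(array([-152. ,  116.2,   26.5]), array([0.01, 0.01, 0.07])) [ 0.4508321  -0.27370414  0.22648806] 1.1
```

apply_moves(
  deltas=[
    {"fingers": 87,"delta_pos": [-28,22,0],"angular": [0,0,0]},
    {"fingers": 87,"delta_pos": [-60,47,0],"angular": [0,0,0]},
    {"fingers": 87,"delta_pos": [-95,75,5],"angular": [0,0,0]},
    {"fingers": 87,"delta_pos": [-125,98,15],"angular": [0,0,0]},
    {"fingers": 87,"delta_pos": [-143,112,22],"angular": [0,0,0]},
    {"fingers": 87,"delta_pos": [-150,117,26],"angular": [0,0,0]},
    {"fingers": 87,"delta_pos": [-150,117,26],"angular": [0,0,0]},
    {"fingers": 87,"delta_pos": [-150,117,26],"angular": [0,0,0]},
  ],
)

```text
clock: 1.9
tool_pos: [0.5439, -0.1111, 0.2005]
orientation: [180.0, -0.0, -157.6]
force: [-0.4, -0.4, 0.5]
opening: 0.0874
gripper_force: 0.0
```

```bash
python3 - <<'E'
from h import *
o=ctrl.get_obs(); T=np.eye(4);T[:3,:3]=Ro.from_euler("xyz",o["orientation"],degrees=True).as_matrix();T[:3,3]=o["tool_pos"]
im=ctrl.snapshot("wrist")[:,:,::-1].copy()
p=ctrl.camera_params("wrist"); M=T@p["mount"]; np.save("M.npy",M)
# project predicted handle top corners
Mi=np.linalg.inv(M)
for cx in(-.045,.045):
  for cy in(-.087,-.073):
    w=np.r_[O+RC@[cx,cy],.122,1]; c=Mi@w
    u=p["cx"]+p["fx"]*c[0]/-c[2]; v=p["cy"]-p["fy"]*c[1]/-c[2]; print(cx,cy,round(u,1),round(v,1))
    cv2.circle(im,(int(u),int(v)),2,(0,0,255),-1)
cv2.imwrite("pics/w1.png",im); print(delta([.547,-.1083,.2]),o["clock"],o["tool_pos"],o["orientation"])
E
```

```text
-0.045 -0.087 311.3 191.3
-0.045 -0.073 332.9 191.3
0.045 -0.087 312.1 316.5
0.045 -0.073 331.6 316.5
(array([-4.1,  1.7,  0.8]), array([-0.01, -0.  , -0.01])) 1.9 [ 0.54386119 -0.11114856  0.20052864] [ 1.79996223e+02 -3.59181091e-02 -1.57616659e+02]
```

View pics/w1.png

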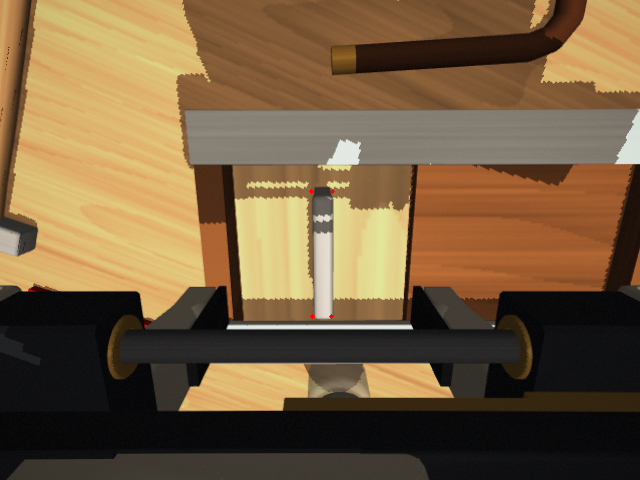

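The wrist view shows the bar at columns 313–333, rows 188–318. The prediction (311–332, 191–316) is within 2 mm, so I'm descending.

apply_moves(
  deltas=[
    {"fingers": 60,"delta_pos": [-4,2.5,15],"angular": [0,0,0]},
    {"fingers": 60,"delta_pos": [-4,2.5,40],"angular": [0,0,0]},
    {"fingers": 60,"delta_pos": [-4,2.5,68],"angular": [0,0,0]},
    {"fingers": 60,"delta_pos": [-4,2.5,90],"angular": [0,0,0]},
    {"fingers": 60,"delta_pos": [-4,2.5,101],"angular": [0,0,0]},
    {"fingers": 60,"delta_pos": [-4,2.5,104.5],"angular": [0,0,0]},
    {"fingers": 60,"delta_pos": [-4,2.5,104.5],"angular": [0,0,0]},
    {"fingers": 30,"delta_pos": [-4,2.5,104.5],"angular": [0,0,0]},
    {"fingers": 20,"delta_pos": [-4,2.5,104.5],"angular": [0,0,0]},
  ],
)

```text
clock: 2.85
tool_pos: [0.5477, -0.1068, 0.0972]
orientation: [-180.0, 0.1, -157.6]
force: [0.7, -0.1, -0.0]
opening: 0.0489
gripper_force: 0.0
```

apply_moves(
  deltas=[
    {"fingers": 16,"delta_pos": [0,0,0],"angular": [0,0,0]},
    {"fingers": 10,"delta_pos": [0,0,0],"angular": [0,0,0]},
    {"fingers": 5,"delta_pos": [0,0,0],"angular": [0,0,0]},
    {"fingers": 0,"delta_pos": [0,0,0],"angular": [0,0,0]},
    {"fingers": 0,"delta_pos": [0,0,0],"angular": [0,0,0]},
  ],
)

```text
clock: 3.35
tool_pos: [0.5471, -0.1068, 0.0961]
orientation: [-180.0, 0.0, -157.6]
force: [-1.0, -0.9, -0.3]
opening: 0.0139
gripper_force: 30.0
```

apply_moves(
  deltas=[
    {"fingers": 0,"delta_pos": [0,0,-2],"angular": [0,0,0]},
    {"fingers": 0,"delta_pos": [0,0,-5],"angular": [0,0,0]},
    {"fingers": 0,"delta_pos": [0,0,-9],"angular": [0,0,0]},
    {"fingers": 0,"delta_pos": [0,0,-13],"angular": [0,0,0]},
    {"fingers": 0,"delta_pos": [0,0,-16],"angular": [0,0,0]},
    {"fingers": 0,"delta_pos": [0,0,-16],"angular": [0,0,0]},
    {"fingers": 0,"delta_pos": [0,0,-16],"angular": [0,0,0]},
    {"fingers": 0,"delta_pos": [0,0,-16],"angular": [0,0,0]},
  ],
)

```text
clock: 4.15
tool_pos: [0.5469, -0.1068, 0.1119]
orientation: [180.0, -0.0, -157.6]
force: [0.3, 0.0, -4.3]
opening: 0.0136
gripper_force: 30.0
```

```bash
python3 - <<'E'
from h import *
cv2.imwrite("pics/w2.png",ctrl.snapshot("wrist")[:,:,::-1])
o=ctrl.get_obs();print(tochest(o["tool_pos"]),o["force"],o["moment"],o["orientation"])
print(delta([*(O+RC@[0,.088]),.112]))
E
```

```text
[ 0.00049752 -0.07860794  0.11189465] [ 0.45587228  0.26564115 -4.088008  ] [-0.03446408 -0.05766357 -0.03409637] [ 1.79992845e+02 -1.68866817e-02 -1.57616297e+02]
(array([ 4.000e-01,  1.666e+02, -1.000e-01]), array([ 0.01, -0.02,  0.02]))
```

View pics/w2.png

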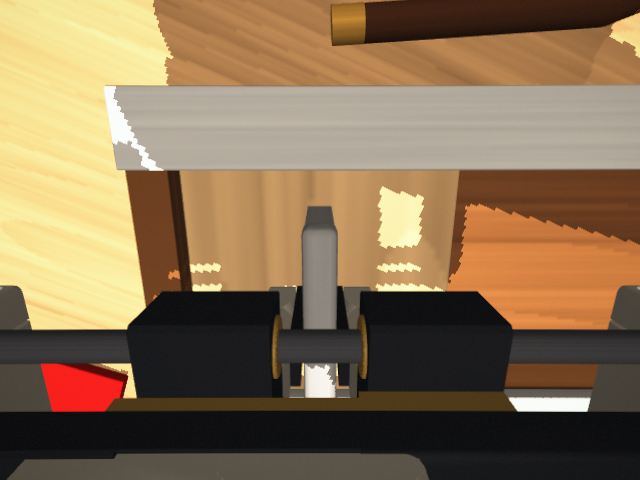

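The hatch is lifted about 16 mm, stays level in the fingers and is clear of the lips. Next is the slide along +y.

apply_moves(
  deltas=[
    {"fingers": 0,"delta_pos": [0,5,0],"angular": [0,0,0]},
    {"fingers": 0,"delta_pos": [0,15,0],"angular": [0,0,0]},
    {"fingers": 0,"delta_pos": [0,30,0],"angular": [0,0,0]},
    {"fingers": 0,"delta_pos": [0,48,0],"angular": [0,0,0]},
    {"fingers": 0,"delta_pos": [0,66,0],"angular": [0,0,0]},
    {"fingers": 0,"delta_pos": [0,84,0],"angular": [0,0,0]},
    {"fingers": 0,"delta_pos": [0,102,0],"angular": [0,0,0]},
    {"fingers": 0,"delta_pos": [0,116,0],"angular": [0,0,0]},
    {"fingers": 0,"delta_pos": [0,124,0],"angular": [0,0,0]},
    {"fingers": 0,"delta_pos": [0,126,0],"angular": [0,0,0]},
  ],
)

```text
clock: 5.2
tool_pos: [0.4987, 0.0107, 0.1122]
orientation: [180.0, 0.0, -157.5]
force: [0.3, -0.4, -4.8]
opening: 0.0135
gripper_force: 30.0
```

apply_moves(
  deltas=[
    {"fingers": 0,"delta_pos": [0,6,0],"angular": [0,0,0]},
    {"fingers": 0,"delta_pos": [0,14,0],"angular": [0,0,0]},
    {"fingers": 0,"delta_pos": [0,22,0],"angular": [0,0,0]},
    {"fingers": 0,"delta_pos": [0,29,0],"angular": [0,0,0]},
    {"fingers": 0,"delta_pos": [0,34,0],"angular": [0,0,0]},
    {"fingers": 0,"delta_pos": [0,36,0],"angular": [0,0,0]},
    {"fingers": 0,"delta_pos": [0,36,0],"angular": [0,0,0]},
    {"fingers": 0,"delta_pos": [0,36,0],"angular": [0,0,0]},
  ],
)

```text
clock: 6.0
tool_pos: [0.4853, 0.043, 0.1121]
orientation: [-180.0, -0.0, -157.6]
force: [-0.1, -0.0, -4.8]
opening: 0.0141
gripper_force: 30.0
```

```bash
python3 - <<'E'
from h import *
o=ctrl.get_obs();print(tochest(o["tool_pos"]),o["force"],o["moment"],o["orientation"])
E
```

```text
[0.00059276 0.08330891 0.11206731] [-0.05786138 -0.00708422 -4.76214621] [ 0.01082171 -0.02000714 -0.01691389] [-1.79997038e+02 -1.50806952e-03 -1.57604800e+02]
```

apply_moves(
  deltas=[
    {"fingers": 0,"delta_pos": [0,0,1.5],"angular": [0,0,0]},
    {"fingers": 0,"delta_pos": [0,0,3],"angular": [0,0,0]},
    {"fingers": 0,"delta_pos": [0,0,4.5],"angular": [0,0,0]},
    {"fingers": 0,"delta_pos": [0,0,5.3],"angular": [0,0,0]},
    {"fingers": 0,"delta_pos": [0,0,5.8],"angular": [0,0,0]},
    {"fingers": 0,"delta_pos": [0,0,6],"angular": [0,0,0]},
    {"fingers": 0,"delta_pos": [0,0,6],"angular": [0,0,0]},
    {"fingers": 0,"delta_pos": [0,0,6],"angular": [0,0,0]},
  ],
)

```text
clock: 6.8
tool_pos: [0.4853, 0.043, 0.1061]
orientation: [-180.0, 0.0, -157.6]
force: [-0.3, -0.2, -4.1]
opening: 0.0139
gripper_force: 30.0
```

apply_moves(
  deltas=[
    {"fingers": 0,"delta_pos": [0,0,0.3],"angular": [0,0,0]},
    {"fingers": 0,"delta_pos": [0,0,0.6],"angular": [0,0,0]},
    {"fingers": 0,"delta_pos": [0,0,0.6],"angular": [0,0,0]},
    {"fingers": 0,"delta_pos": [0,0,0.6],"angular": [0,0,0]},
  ],
)

```text
clock: 7.2
tool_pos: [0.4854, 0.043, 0.1061]
orientation: [-180.0, 0.0, -157.6]
force: [-3.8, 0.5, 5.2]
opening: 0.0144
gripper_force: 30.0
```

Contact with the deck: force went from -4 to +5 N. Releasing, then retreating straight up.

apply_moves(
  deltas=[
    {"fingers": 16,"delta_pos": [0,0,0],"angular": [0,0,0]},
    {"fingers": 30,"delta_pos": [0,0,0],"angular": [0,0,0]},
    {"fingers": 50,"delta_pos": [0,0,0],"angular": [0,0,0]},
    {"fingers": 60,"delta_pos": [0,0,0],"angular": [0,0,0]},
    {"fingers": 60,"delta_pos": [0,0,0],"angular": [0,0,0]},
    {"fingers": 60,"delta_pos": [0,0,-5],"angular": [0,0,0]},
    {"fingers": 60,"delta_pos": [0,0,-25],"angular": [0,0,0]},
    {"fingers": 60,"delta_pos": [0,0,-55],"angular": [0,0,0]},
    {"fingers": 60,"delta_pos": [0,0,-80],"angular": [0,0,0]},
    {"fingers": 60,"delta_pos": [0,0,-100],"angular": [0,0,0]},
  ],
)

```text
clock: 8.2
tool_pos: [0.4857, 0.0431, 0.2075]
orientation: [-180.0, 0.1, -157.6]
force: [-0.4, -0.2, -0.4]
opening: 0.0598
gripper_force: 0.0
```

apply_moves(
  deltas=[
    {"fingers": 60,"delta_pos": [0,-5,-15],"angular": [0,0,0]},
    {"fingers": 60,"delta_pos": [0,-5,-20],"angular": [0,0,0]},
    {"fingers": 60,"delta_pos": [0,-5,-20],"angular": [0,0,0]},
    {"fingers": 60,"delta_pos": [0,-5,-20],"angular": [0,0,0]},
  ],
)

```text
clock: 8.6
tool_pos: [0.4867, 0.0383, 0.2247]
orientation: [180.0, -0.1, -157.6]
force: [0.0, -0.2, -0.1]
opening: 0.06
gripper_force: 0.0
```

```bash
python3 - <<'E'
from h import *
o=ctrl.get_obs(); print(o["force"],o["clock"])
T=np.eye(4);T[:3,:3]=Ro.from_euler("xyz",o["orientation"],degrees=True).as_matrix();T[:3,3]=o["tool_pos"]
w=ctrl.snapshot("wrist")[:,:,::-1].copy(); s=ctrl.snapshot("scene")[:,:,::-1]
p=ctrl.camera_params("wrist"); M=T@p["mount"]; Mi=np.linalg.inv(M); np.save("M.npy",M)
for cx in(-.045,.045):
  for cy in(.081,.095):
    c=Mi@np.r_[O+RC@[cx,cy],.132,1]; u=p["cx"]-p["fx"]*c[0]/c[2]; v=p["cy"]+p["fy"]*c[1]/c[2]
    print(cx,cy,u,v); cv2.circle(w,(int(u),int(v)),2,(0,0,255),-1)
s=cv2.resize(s[130:400,180:500],(569,480))
cv2.imwrite("pics/w3.png",cv2.resize(np.hstack([w,s]),(800,318),interpolation=cv2.INTER_AREA))
E
```

```text
[ 0.03340124 -0.23900838 -0.1470902 ] 8.6
-0.045 0.081 323.4515772751981 182.35488044225883
-0.045 0.095 343.9797746929921 182.35133767558244
0.045 0.081 323.0786837256135 302.73699624359995
0.045 0.095 341.6942444981087 302.73224979627435
```

View pics/w3.png

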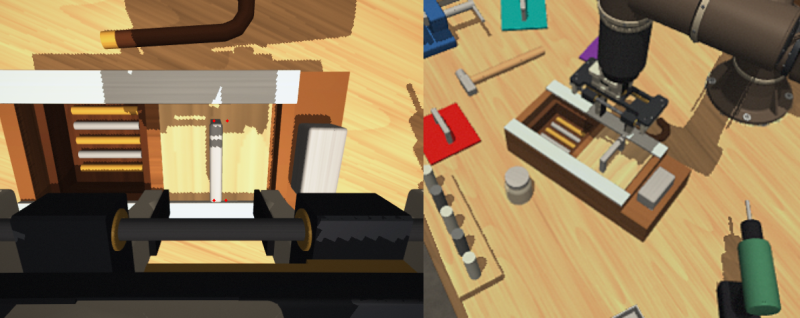

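The wrist view shows the hatch flat on the deck with the well open. The bar is at column ~326 of the full picture, against 333 for y = 88 mm, so the hatch is at y ≈ 83 mm (limit 72). The bystanders appear unmoved and the gripper is clear.

```bash
python3 -c "
from plant import ctrl
print(ctrl.close_job())"
```

```text
the job is handed in; nothing more can be done
None
```

The hatch lies flat on the deck at about chest y = 83 mm, roughly 7 mm short of the stop, with the well fully uncovered; no bystander appeared to move, and I handed the job in at about 8.7 s (no verdict was returned).

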